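# Edge the spot plate off its stand and lay it on the staining rods

### The job

The white ceramic spot plate lies sunk flush in its metal stand, where no finger can get beside it. Press lightly on its top and edge it out over the stand's open front until it overhangs enough to pinch by its two long sides, without letting it tip off; then lift it by that end and lay it gently across the two rods of the grey staining tray, level, centred on the tray and lined up with it, and let go. The plate is brittle: never lean hard on it, bang it or drop it, and leave the other things where they stand.

Things in the scene. Friction and masses are not known exactly. Their poses are not given: they have to be found in the camera images.
- plate: White ceramic spot plate, flat top with blue-ringed wells; 160 (x) x 64 (y) x 10 (z) mm, 0.2 to 0.3 kg. Origin: centre of its underside, x along its length, -x end at the stand's open front. Friction on the stand about 0.35, varying: a shut fingertip pressing its top with 8 to 12 N drags it, less may slip. Breaks at over 20 N against the stand (touch down slowly), 25 N against the tray.
- plate_end (a point): Middle of the top edge of the plate's -x end, the end that is to overhang: 80 mm from the plate's middle, 10 mm above its underside. With more than about 75 mm overhanging, or when pressed in front of the stand's edge, the plate tips off.
- stand: Fixed stand, blue with aluminium top, 170 (x) x 96 (y) mm, on screw feet set 1 to 12 mm out; origin: centre of its underside, that far above the worktop. In its frame the nest floor is at z = 60 mm; walls up to z = 70 mm, flush with the plate's top: side walls 12 mm thick, inner faces at y = +-36 mm; rear wall's at x = +79 mm; front (-x) open. The plate starts near the middle, 4 mm gaps beside it.
- stand_edge (a point): Middle of the stand's open front edge (x = -85 mm of the stand, the side nearer the robot) at nest-floor height, 60 mm above the stand's origin; the nest floor ends there, with free space before and below it but for a small bubble level 30 mm up that does not reach out past the edge.
- tray: Fixed open grey staining tray, 170 (x) x 104 (y) mm, walls 22 mm high; origin: centre of its underside, on the worktop. Two steel rods of 8 mm diameter cross it along y at x = -35 and +35 mm, tops at z = 50 mm. The plate is to lie across both, its length along the tray's x, either way round. The posts carrying the rods stand at y = +-45 mm and end below the rods' tops.
- tray_mid (a point): Point midway between the two rods at the height of their tops: the middle of the plate's underside belongs here.
- timer: Bystander: small grey and white timer, 62 x 68 x 20 mm, loose, lying on the worktop; origin under its centre.
- beaker: Bystander: clear beaker, 66 x 71 x 85 mm, loose; origin under its centre.
- bottle: Bystander: clear bottle with a blue cap, 68 x 64 x 140 mm, loose; origin under its centre.
Not all that is in view belongs to the job. There is more than one size of the plate; the one meant has the size given above.

How it is judged:
On the way, in this order (a step that is already met when the one before it is completed fails the run):
1. the plate lies flat on the stand with its front end 30 to 70 mm out over the open front edge (x of plate in the frame of stand between -0.075 and -0.035 m and z of plate in the frame of stand between 0.055 and 0.064 m and angle between plate's own z axis and vertical below 0.05 rad), for 0.2 s.
2. the plate is held by the fingers, clear of the stand and at least 15 mm above its nest floor (z of plate in the frame of stand above 0.075 m and contact force between plate and stand below 0.1 N and contact force between the fingers and plate above 2 N), for 0.2 s.
At the end, for the whole second after the job is handed in: The plate rests level (within 0.05 rad) on the two rods of the tray, at rest and released, its middle within 20 mm of the tray's middle along the tray and 15 mm across it, its length within 0.15 rad of the tray's (x of plate in the frame of tray between -0.02 and 0.02 m and y of plate in the frame of tray between -0.015 and 0.015 m and z of plate in the frame of tray between 0.046 and 0.054 m and angle between the x axis of plate and the x axis of tray, either way round below 0.15 rad and angle between plate's own z axis and vertical below 0.05 rad and linear speed of plate below 0.01 m/s); the robot touches nothing.
It fails at once if the plate is pressed against the stand with more than 20 N (contact force between plate and stand above 20 N).
It fails at once if the plate is pressed or banged on the tray with more than 25 N (contact force between plate and tray above 25 N).
It fails at once if the plate is dropped or tips off (its middle sinks below 35 mm) (height (world z) of plate below 0.035 m).
It fails at once if the plate is tilted by more than 0.5 rad (angle between plate's own z axis and vertical above 0.5 rad).
It fails at once if a bystander is moved more than 15 mm (distance of any of timer, beaker, bottle from where it was at the start of the episode above 0.015 m).
It also fails if it takes over 54 s, if anything falls off the work surface, if the arm or the gripper's body presses on something with over 40 N, if the wrist force passes 120 N, or if a joint passes its speed limit or range.

### The arm

A 6-joint arm with a two-finger parallel gripper is mounted at the origin on a cart in front of the work surface, level with it; the furniture and walls round the work are solid. World frame = base frame: x ahead of the robot, y to its left, z up, the work surface at z = 0. Lengths are in m, angles in rad, forces in N, time in s.
With the tool pointing down it reaches from about 0.35 to 0.775 m from the base axis. Payload 5.5 kg.
Tool frame: the origin (TCP) lies on the centre line of the jaws, within the pads' length; the fingertips stand 11 mm ahead of it and the grasp point (between the pads) lies 8 mm behind it; z points along the fingers, y is the direction in which the jaws open and shut (so a half turn about z gives the same grasp; the last joint's range is limited). The gripper opens to 85 mm and grips with 20 to 120 N. Pads are 22 mm wide; open, the fingers measure 114 mm over their backs; the gripper's body (76 mm by 85 mm) begins 54 mm behind the grasp point. The pads swing forward as they close: fully open they stand 13 mm farther back than shut.
Start: joints at [-1.432, 0.313, 0.046, 1.304, 0, 1.431], TCP at [0.158, -0.553, 0.242] pointing down, gripper open.
Joint ranges: [-2.76, 2.76], [-0.86, 1.69], [-1.03, 1.26], [-2.2, 2.34], [-1.47, 1.5], [-3.14, 3.14]. Speed limits (rad/s): [2.57, 2.57, 3.14, 3.14, 3.14, 3.14].

### API

Orientations are given as a unit quaternion [w, x, y, z].
In Python, from workcell import env, imaging, order gives the robot as it stands. The module is installed in compiled form; this text tells all that it offers.
- The arm moves only by the tool move_arm, never from a script. Its argument "deltas" is one flat list of numbers, 7 for each row, row after row: the gripper's target within -1 to 1 (shut at 1, half-way at 0, fully open at -1), then the shift along the tool's x, y, z in m, then the turn, a rotation vector about the tool's x, y, z in degrees. In form: [jaw, tx, ty, tz, ax, ay, az, jaw, tx, ty, tz, ax, ay, az, ...]. A call has 1 to 10 rows; each row shifts and turns the commanded pose from where the row before left it, along the tool's axes as they then stand; what a row does not reach is not made up. A row lasts 1/8 s, in which the tool goes at most 62.5 mm and 10.7 degrees, less where a joint would pass 70% of its speed; a pose out of reach is approached as far as the arm can. A call is refused whole if a number of a shift passes 0.0625 or a number of a turn 10.7, either way. A call with a gripper value outside its range is refused whole. The fingers move at their own pace and stop on an object; "squeeze" is the grip in N (left out, the last holds). Time passes only in rows, so rows that do not move let the fingers close. It gives the time, the measured TCP pose, the force and the opening at its end, in the units of the state.
- env.get_state(): the state, without advancing time (a new reading comes with each control period).
- imaging.read_camera(name): name is "side" or "top"; returns a dict with "img" (480x640x3 uint8, red, green, blue), "z_map" (480x640 float32, m along the optical axis (not along the pixel's ray), 0 where there is no reading), "fx", "fy", "cx", "cy" (pixels), "dist" ([k1, k2, p1, p2, k3] as OpenCV has them; the pictures are not rectified), "rvec" (rotation vector, rad) and "tvec" (3), from world to camera coordinates, as OpenCV has them. Camera axes: x right, y down, z forward; pixel columns grow to the right and rows downward; lengths in m; the calibration is good to about 2 mm. A picture is of the moment at which its call begins.
- order.hand_in(): hands the job in, once; it reports no verdict.
Trained networks look in a picture, given as the dict that the camera call returned (one of the last four; its "shot" number tells which), for a name from the list of things; names that differ only in an ending like _2 or _b are one class to them, and where a whole thing is asked for, a point or a joint stands for the part that bears it (a point fixed in the world has none). Each returns a list of dicts, best first, with "confidence" (0 to 1); they miss things now and then, are a little off and sometimes report something else, mostly with a low value. They report only what shows in the picture. A call takes as long as a camera call. They do not tell look-alikes from the thing itself.
- imaging.recognise(picture, thing): "centre" ([column, row] in pixels, amid what is visible of it).
- imaging.cut_out(picture, thing): "mask" (480x640 bool, what is visible of it) and "centre" ([column, row] in pixels, amid what is visible of it).
The state is a dict: "clock": time; "joint_pos": joint angles; "qvel": joint speeds; "tau": joint torques, N m; "tcp_pos": TCP position; "orientation": TCP orientation; "wrist_force": force on the tool from outside, world axes, zero at the start; "ft_torque": the same for the moment, N m; "finger_gap": finger opening in m.
Only numpy, scipy, OpenCV 4.12 (cv2) and the standard library are available. Lean on these libraries where they do the work, as an engineer would, in place of code of your own. Each camera call takes 0.05 s, during which the arm holds its last target.

## Working session

There is one attempt and no reset: what is moved stays moved. The work goes in short steps, Python scripts to look and compute and a tool call to move; the robot and the scene stay as the last step left them, time stands still between calls to the robot, and variables do not carry over. Pictures are saved under pics/ and viewed, and the job is handed in when it is done.

Besides the shell and the picture viewer there is one more tool, called after "Request:" by a JSON object that holds its "method" and its "body". move_arm: Moves the arm, as the interface text tells. Its arguments: {"type":"object","properties":{"deltas":{"type":"array"},"squeeze":{"type":"number"}},"required":["deltas"]}

```bash
mkdir -p pics
cat > h.py <<'E'
import numpy as np,cv2,pickle
from workcell import env,imaging,order
def cam(n,save=None):
    p=imaging.read_camera(n)
    if save: cv2.imwrite('pics/'+save,cv2.cvtColor(p['img'],cv2.COLOR_RGB2BGR))
    return p
def K(p): return np.array([[p['fx'],0,p['cx']],[0,p['fy'],p['cy']],[0,0,1.]])
def world(p,uv,z=None):
    """uv Nx2; z depth along axis"""
    uv=np.asarray(uv,float).reshape(-1,2)
    n=cv2.undistortPoints(uv.reshape(-1,1,2),K(p),np.array(p['dist'],float)).reshape(-1,2)
    if z is None: z=p['z_map'][uv[:,1].round().astype(int),uv[:,0].round().astype(int)]
    z=np.asarray(z,float).reshape(-1)
    c=np.c_[n*z[:,None],z]
    R=cv2.Rodrigues(np.array(p['rvec'],float))[0]
    return (c-np.array(p['tvec']).ravel())@R
def onplane(p,uv,h):
    uv=np.asarray(uv,float).reshape(-1,2)
    n=cv2.undistortPoints(uv.reshape(-1,1,2),K(p),np.array(p['dist'],float)).reshape(-1,2)
    R=cv2.Rodrigues(np.array(p['rvec'],float))[0]
    o=-R.T@np.array(p['tvec']).ravel(); d=np.c_[n,np.ones(len(n))]@R
    return o+d*((h-o[2])/d[:,2])[:,None]
def proj(p,X):
    return cv2.projectPoints(np.asarray(X,float).reshape(-1,1,3),np.array(p['rvec'],float),np.array(p['tvec'],float),K(p),np.array(p['dist'],float))[0].reshape(-1,2)
E
python3 - <<'E'
from h import *
s=env.get_state();print(s)
for n in ['top','side']:
    p=cam(n,n+'0.png')
    for t in ['plate','stand','tray','timer','beaker','bottle','plate_end','stand_edge','tray_mid']:
        r=imaging.recognise(p,t)
        for d in r[:4]:
            c=np.array(d['centre']);print(n,t,round(d['confidence'],2),c.round(),world(p,[c.clip(0,[639,479])]).round(3))
    R=cv2.Rodrigues(np.array(p['rvec'],float))[0];print('campos',-R.T@np.array(p['tvec']).ravel(),R)
E
```

```text
{'clock': 0.0, 'joint_pos': array([-1.43161031e+00,  3.14017951e-01,  4.49779536e-02,  1.30359749e+00,
        2.94213818e-05,  1.43117866e+00]), 'qvel': array([ 0.00026483, -0.0009793 ,  0.00185316, -0.00223132,  0.0003462 ,
        0.00046272]), 'tau': array([-8.79477302e-04, -4.80629575e+01,  2.98530579e+01,  1.97017263e-02,
       -1.57771728e-04,  1.99026084e-05]), 'tcp_pos': array([ 0.15816399, -0.55231039,  0.24139845]), 'orientation': array([-9.20575348e-04,  9.90298870e-01,  1.38950713e-01,  1.49093683e-05]), 'wrist_force': array([-0.17663605,  0.57074987, -0.26801368]), 'ft_torque': array([-0.00053307, -0.0045372 ,  0.01308633]), 'finger_gap': 0.08536116621954438}
top plate 0.67 [217. 249.] [[0.532 0.431 0.068]]
top plate 0.6 [206. 326.] [[0.315 0.467 0.006]]
top plate 0.59 [228. 249.] [[0.529 0.397 0.079]]
top stand 0.94 [218. 249.] [[0.532 0.429 0.067]]
top tray 0.79 [307. 237.] [[0.577 0.18  0.   ]]
top timer 0.72 [281. 297.] [[0.403 0.254 0.019]]
top timer 0.31 [305. 236.] [[0.58  0.187 0.006]]
top beaker 0.89 [400. 157.] [[ 0.812 -0.091  0.041]]
top bottle 0.71 [235. 1
[... 578 characters left out ...]
[[0.518 0.443 0.062]]
side tray 0.9 [317. 268.] [[ 0.571  0.164 -0.001]]
side tray 0.2 [286. 305.] [[0.529 0.401 0.078]]
side timer 0.65 [377. 305.] [[0.406 0.262 0.016]]
side timer 0.43 [286. 304.] [[0.531 0.396 0.078]]
side beaker 0.51 [209. 297.] [[0.679 0.409 0.057]]
side bottle 0.98 [206. 294.] [[0.701 0.39  0.044]]
side plate_end 0.92 [400. 404.] [[0.311 0.466 0.006]]
side plate_end 0.6 [283. 306.] [[0.532 0.404 0.078]]
side stand_edge 0.81 [280. 328.] [[0.519 0.442 0.065]]
side tray_mid 0.79 [317. 268.] [[ 0.572  0.165 -0.001]]
campos [0.25278378 0.92218458 0.5340304 ] [[-0.9240604  -0.38224454  0.00122019]
 [-0.18780232  0.45121941 -0.87242841]
 [ 0.33293042 -0.8064057  -0.4887404 ]]
```

Run:
```python
import cv2
t=cv2.imread('pics/top0.png');cv2.imwrite('pics/top0c.png',cv2.resize(t[150:350,150:416],None,fx=3,fy=3,interpolation=cv2.INTER_CUBIC))
t=cv2.imread('pics/side0.png');cv2.imwrite('pics/side0c.png',cv2.resize(t[230:430,180:446],None,fx=3,fy=3,interpolation=cv2.INTER_CUBIC))
```

```text
(no output)
```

View pics/top0.png

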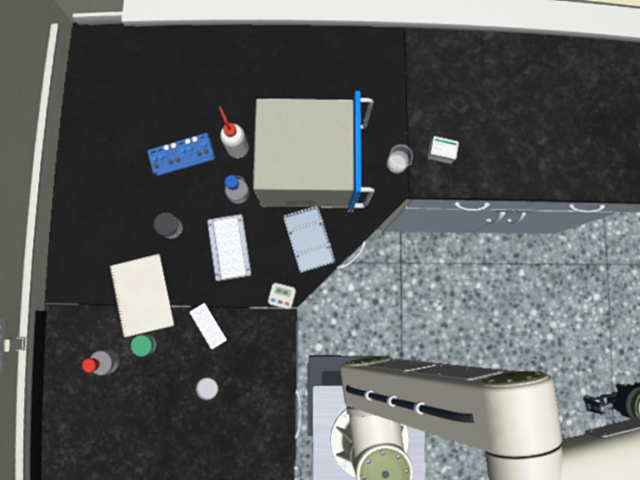

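View pics/side0.png

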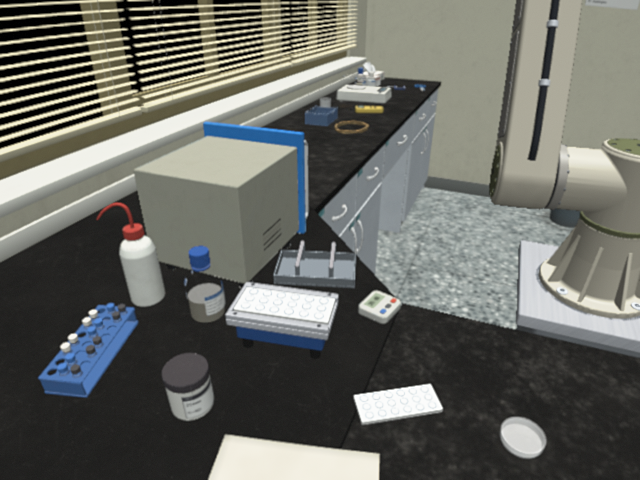

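View pics/top0c.png

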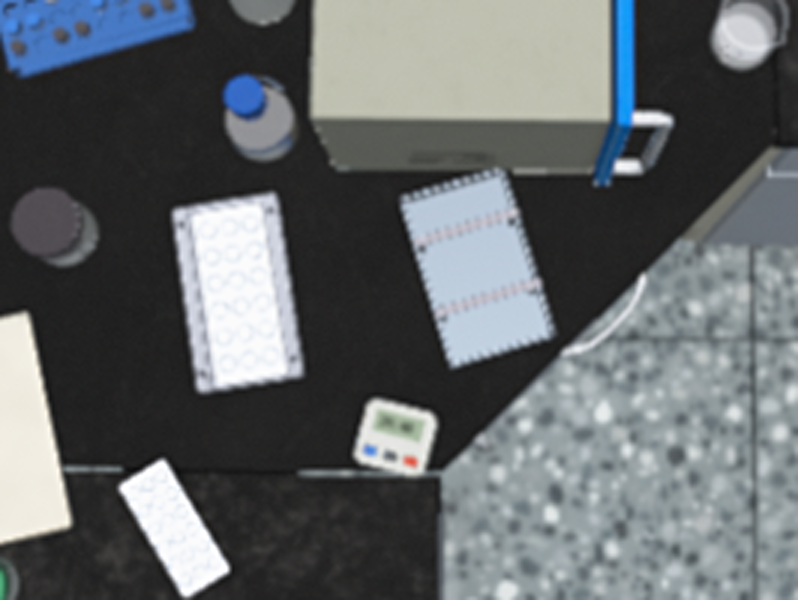

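View pics/side0c.png

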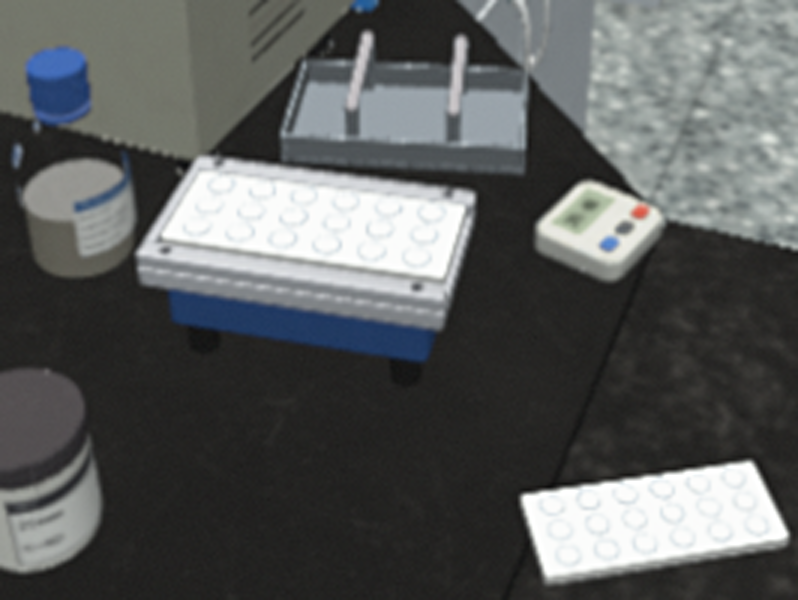

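Candidates for the plate: the one in the stand at top pixel (229,247) and the loose one on the bench at (207,325), which is smaller. I choose the one in the stand, and will measure it to check.

```bash
cat > fit.py <<'E'
from h import *
def rect(P):
    (c,s,a)=cv2.minAreaRect((P[:,:2]*1000).astype(np.float32)); b=cv2.boxPoints((c,s,a))
    e=[b[1]-b[0],b[2]-b[1]]; e=max(e,key=np.linalg.norm)
    if e[0]<0:e=-e
    return np.array(c).round(1),np.array(s).round(1),np.degrees(np.arctan2(e[1],e[0])).round(2)
E
python3 - <<'E'
from fit import *
for n in ['top','side']:
    p=cam(n)
    for t in ['plate','stand','tray','timer']:
        for d in imaging.cut_out(p,t)[:3]:
            m=d['mask'];v,u=np.nonzero(m&(p['z_map']>0));W=world(p,np.c_[u,v])
            z=W[:,2];print(n,t,round(d['confidence'],2),np.round(d['centre']),m.sum(),'z pct',np.percentile(z,[5,25,50,75,95]).round(4))
            zt=np.median(z) if t=='plate' else np.percentile(z,80)
            k=cv2.findContours(m.astype(np.uint8),0,2)[0];k=max(k,key=len).reshape(-1,2)
            print('   depth rect',rect(W[abs(z-zt)<.006]),'  plane rect',rect(onplane(p,k,zt)))
E
```

```text
top plate 0.97 [226. 250.] 1260 z pct [0.0751 0.0779 0.08   0.082  0.0849]
   depth rect (array([535.4, 394.7]), array([157.9,  62.5]), np.float32(10.69))   plane rect (array([535. , 394.4]), array([158.3,  62.9]), np.float32(10.44))
top plate 0.76 [206. 325.] 730 z pct [0.003  0.0057 0.0078 0.0097 0.0126]
   depth rect (array([318.6, 463.2]), array([122.6,  50. ]), np.float32(31.73))   plane rect (array([318.5, 463.1]), array([122.5,  50.4]), np.float32(30.97))
top stand 0.82 [218. 250.] 705 z pct [0.0676 0.0747 0.0785 0.0811 0.084 ]
   depth rect (array([536.3, 396.2]), array([167.4,  94.2]), np.float32(10.52))   plane rect (array([542.5, 357.9]), array([166.5,  24.9]), np.float32(13.41))
top stand 0.48 [404. 158.] 555 z pct [0.0208 0.0374 0.0432 0.0669 0.0849]
   depth rect (array([800.7, -87.8]), array([56.2, 64.1]), np.float32(-26.48))   plane rect (array([796.8, -82.9]), array([67.6, 84.7]), np.float32(-45.82))
top tray 0.65 [305. 239.] 2116 z pct [-0.0019  0.0015  0.0043  0.0081  0.0487]
   depth rect (array([568.8, 176.7]), array([170.6, 103.6]), np.float32(18.11))   plane re
[... 1474 characters left out ...]
 0.55 [316. 271.] 2890 z pct [-0.0018 -0.0001  0.0026  0.0147  0.0451]
   depth rect (array([568.6, 178.2]), array([170.3, 108.6]), np.float32(18.07))   plane rect (array([571. , 169.5]), array([173.7, 180. ]), np.float32(-71.65))
side tray 0.75 [318. 267.] 2707 z pct [-0.0012  0.0001  0.003   0.0147  0.0454]
   depth rect (array([567.7, 178. ]), array([168.3, 108.6]), np.float32(18.07))   plane rect (array([571.3, 168. ]), array([168.9, 175.8]), np.float32(-71.58))
side timer 0.73 [379. 307.] 885 z pct [0.0044 0.0137 0.0162 0.0172 0.0184]
   depth rect (array([403.2, 254.2]), array([68.2, 60.2]), np.float32(74.74))   plane rect (array([400.3, 263.5]), array([80.5, 67.7]), np.float32(77.62))
```

Run:
```python
from fit import *
p=cam('top')
print('box',world(p,[[262,110],[262,185],[345,185],[300,185],[300,200],[262,200],[345,203]]).round(3))
from scipy.spatial.transform import Rotation as R
s=env.get_state();print(R.from_quat(np.roll(s['orientation'],-1)).as_matrix().round(3))
pts=world(p,[[u,v] for u in range(100,420) for v in range(80,300)])
for lo,hi in [((.35,-.3),(.64,.3)),((.45,.28),(.64,.5))]:
    m=(pts[:,0]>lo[0])&(pts[:,0]<hi[0])&(pts[:,1]>lo[1])&(pts[:,1]<hi[1]);print(pts[m,2].max())
```

```text
box [[0.867 0.297 0.243]
 [0.671 0.292 0.24 ]
 [0.673 0.086 0.242]
 [0.673 0.198 0.237]
 [0.66  0.2   0.124]
 [0.661 0.303 0.117]
 [0.66  0.076 0.092]]
[[ 0.961  0.275  0.   ]
 [ 0.275 -0.961 -0.   ]
 [-0.     0.    -1.   ]]
1.4504289701250648
0.08949073053500446
```

Request:
{"method": "move_arm", "body": {"deltas": [1,0,0,0,0,0,5.6,1,0.0388,-0.0441,0,0,0,0,1,0.0388,-0.0441,0,0,0,0,1,0.0388,-0.0441,0,0,0,0,1,0.0388,-0.0441,0,0,0,0,1,0.0388,-0.0441,0,0,0,0,1,0.0388,-0.0441,0,0,0,0,1,0.0388,-0.0441,0,0,0,0,1,0.0388,-0.0441,0,0,0,0]}}

```text
clock: 2.68
tcp_pos: [0.4008, -0.1483, 0.2427]
orientation: [0.0, 0.996, 0.09, 0.001]
wrist_force: [0.9, -0.3, 0.4]
finger_gap: -0.0001
```

Request:
{"method": "move_arm", "body": {"deltas": [1,0.0235,-0.0511,0,0,0,0,1,0.0235,-0.0511,0,0,0,0,1,0.0235,-0.0511,0,0,0,0,1,0.0235,-0.0511,0,0,0,0,1,0.0235,-0.0511,0,0,0,0,1,0.0235,-0.0511,0,0,0,0,1,0.0235,-0.0511,0,0,0,0,1,0.0235,-0.0511,0,0,0,0,1,0.0235,-0.0511,0,0,0,0,1,0.0235,-0.0511,0,0,0,0]}}

```text
clock: 3.92
tcp_pos: [0.5527, 0.304, 0.2487]
orientation: [-0.038, 0.985, 0.169, -0.007]
wrist_force: [0.4, 0.5, 0.0]
finger_gap: -0.0
```

Request:
{"method": "move_arm", "body": {"deltas": [1,0,0,0.05,0,0,0,1,0,0,0.05,0,0,0,1,0,0,0.03,0,0,0,1,0,0,0.01,0,0,0,1,0,0,0,0,0,0]}}

```text
clock: 4.55
tcp_pos: [0.5499, 0.3087, 0.1093]
orientation: [-0.04, 0.984, 0.173, -0.008]
wrist_force: [-0.6, -0.2, 1.0]
finger_gap: -0.0001
```

Run:
```python
from fit import *
s=env.get_state();print(s['joint_pos'].round(3),s['tcp_pos'],s['orientation'].round(4),s['wrist_force'].round(2))
from scipy.spatial.transform import Rotation as R
print(R.from_quat(np.roll(s['orientation'],-1)).as_matrix().round(3))
p=cam('side','s1.png');cam('top','t1.png')
```

```text
[ 0.347  0.481 -0.038  1.053  0.081  3.141] [0.54991865 0.30871995 0.1092679 ] [-0.0399  0.9841  0.1728 -0.0079] [-0.57 -0.25  1.04]
[[ 0.94   0.339 -0.029]
 [ 0.341 -0.937  0.076]
 [-0.002 -0.081 -0.997]]
```

View pics/s1.png

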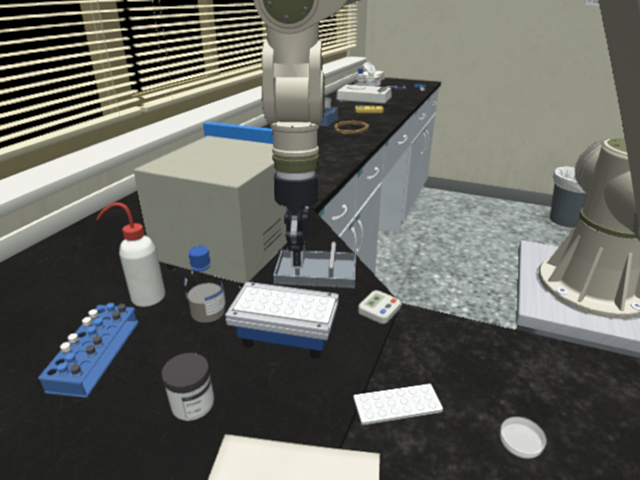

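View pics/t1.png

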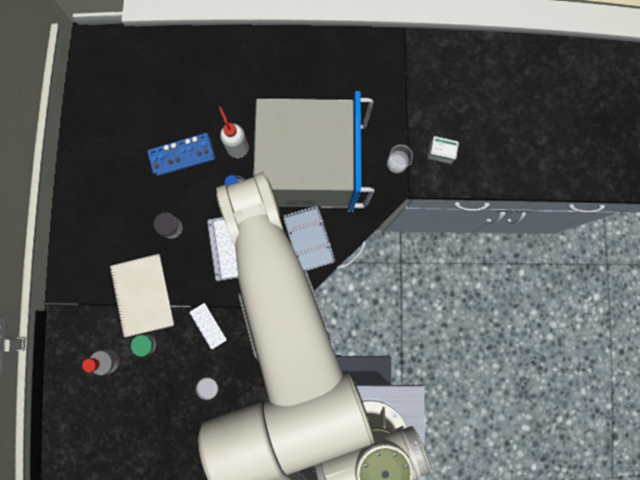

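Request:
{"method": "move_arm", "body": {"deltas": [1,0,0,-0.03,0,0,-10.6,1,0,0,0,0,0,-10.6,1,0,0,0,0,0,-10.6,1,0,0,0,0,0,-10.6,1,0,0,0,0,0,-10.6,1,0,0,0,0,0,-10.6,1,0,0,0,0,0,-10.6,1,0,0,0,0,0,-10.6,1,0,0,0,0,0,-10.6,1,0,0,0,0,0,-10.6]}}

```text
clock: 5.9
tcp_pos: [0.5519, 0.3068, 0.1413]
orientation: [-0.029, 0.452, 0.891, 0.029]
wrist_force: [-0.3, -0.4, 0.6]
finger_gap: 0.0002
```

Request:
{"method": "move_arm", "body": {"deltas": [1,0,0,0,0,0,-10.6,1,0,0,0,0,0,-10.6,1,0,0,0,0,0,-10.6,1,0,0,0,0,0,-10.6,1,0,0,0,0,0,-10.6,1,0,0,0,0,0,-10.6]}}

```text
clock: 6.65
tcp_pos: [0.552, 0.3068, 0.1413]
orientation: [-0.009, -0.086, 0.995, 0.04]
wrist_force: [-0.0, -0.4, -0.5]
finger_gap: 0.0
```

```bash
cat > tgt.py <<'E'
from h import *
from scipy.spatial.transform import Rotation as R
def delta(pos,yawdeg):
    """tool-frame shift and rotvec(deg) to reach pos with tool down, tool x at yaw"""
    s=env.get_state();M=R.from_quat(np.roll(s['orientation'],-1))
    y=np.radians(yawdeg);T=R.from_matrix(np.array([[np.cos(y),np.sin(y),0],[np.sin(y),-np.cos(y),0],[0,0,-1]]))
    r=(M.inv()*T).as_rotvec(degrees=True);d=np.array(pos)-s['tcp_pos']
    print('now',s['tcp_pos'].round(4),'t',round(s['clock'],2),'F',s['wrist_force'].round(2),'gap',s['finger_gap'].round(4),'j',s['joint_pos'].round(2))
    print('rot',r.round(2),'shift now-frame',M.inv().apply(d).round(4),'shift after-rot frame',T.inv().apply(d).round(4))
E
python3 -c "
from tgt import *
delta([0.540,0.397,0.115],190.4)"
```

```text
Traceback (most recent call last):
  File "tgt.py", line 8, in delta
    print('now',s['tcp_pos'].round(4),'t',round(s['clock'],2),'F',s['wrist_force'].round(2),'gap',s['finger_gap'].round(4),'j',s['joint_pos'].round(2))
                                                                                                  ^^^^^^^^^^^^^^^^^^^^^
AttributeError: 'float' object has no attribute 'round'
```

```bash
sed -i "s/s\['finger_gap'\].round(4)/round(s['finger_gap'],4)/" tgt.py
python3 -c "
from tgt import *
delta([0.540,0.397,0.110],190.4)"
```

```text
now [0.552  0.3068 0.1413] t 6.65 F [-0.01 -0.36 -0.48] gap 0.0 j [0.34 0.46 0.01 1.12 0.08 0.17]
rot [ 4.61 -0.66 -0.53] shift now-frame [-0.0041  0.0881  0.0385] shift after-rot frame [-0.0045  0.0909  0.0313]
```

Request:
{"method": "move_arm", "body": {"deltas": [1,0,0,0,4.6,-0.7,-0.5,1,-0.0022,0.0454,0,0,0,0,1,-0.0022,0.0454,0,0,0,0,1,0,0,0.031,0,0,0,1,0,0,0,0,0,0]}}

```text
clock: 7.28
tcp_pos: [0.538, 0.3966, 0.1072]
orientation: [-0.003, -0.088, 0.996, -0.001]
wrist_force: [0.0, 0.3, -0.2]
finger_gap: -0.0
```

```bash
python3 -c "
from tgt import *
delta([0.540,0.397,0.110],190.4)
p=cam('side','s2.png');im=cv2.imread('pics/s2.png')
cv2.imwrite('pics/s2c.png',cv2.resize(im[200:400,180:446],None,fx=3,fy=3,interpolation=2))"
```

```text
now [0.538  0.3966 0.1072] t 7.28 F [ 0.02  0.31 -0.24] gap -0.0 j [0.51 0.56 0.09 1.11 0.   0.34]
rot [-0.08 -0.33 -0.32] shift now-frame [-0.002   0.     -0.0028] shift after-rot frame [-0.002   0.     -0.0028]
```

View pics/s2c.png

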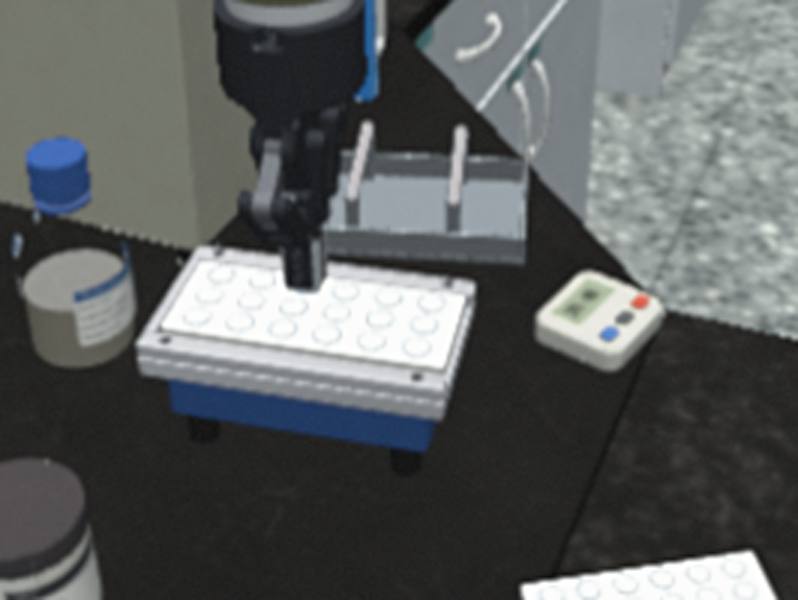

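The crop shows the shut fingertip above the middle of the chosen plate (crop pixel 305,280), between the stand's walls. Descending slowly.

Request:
{"method": "move_arm", "body": {"deltas": [1,0,0,0.005,0,0.3,0,1,0,0,0.005,0,0,0,1,0,0,0.002,0,0,0,1,0,0,0.001,0,0,0,1,0,0,0.001,0,0,0]}}

```text
clock: 7.95
tcp_pos: [0.5392, 0.3965, 0.0941]
orientation: [-0.004, -0.087, 0.996, -0.001]
wrist_force: [-0.6, -0.4, -0.1]
finger_gap: -0.0002
```

Request:
{"method": "move_arm", "body": {"deltas": [1,0,0,0.0005,0,0,0,1,0,0,0.0005,0,0,0]}}

```text
clock: 8.2
tcp_pos: [0.5391, 0.3966, 0.093]
orientation: [-0.004, -0.087, 0.996, -0.001]
wrist_force: [-0.3, -0.2, 0.4]
finger_gap: 0.0001
```

Request:
{"method": "move_arm", "body": {"deltas": [1,0,0,0.0005,0,0,0,1,0,0,0.0005,0,0,0]}}

```text
clock: 8.45
tcp_pos: [0.5391, 0.3966, 0.092]
orientation: [-0.004, -0.087, 0.996, -0.001]
wrist_force: [0.2, -0.2, 0.5]
finger_gap: -0.0004
```

Request:
{"method": "move_arm", "body": {"deltas": [1,0,0,0.0005,0,0,0,1,0,0,0.0005,0,0,0]}}

```text
clock: 8.7
tcp_pos: [0.5391, 0.3966, 0.091]
orientation: [-0.004, -0.087, 0.996, -0.001]
wrist_force: [0.6, -0.2, 0.6]
finger_gap: -0.0
```

Request:
{"method": "move_arm", "body": {"deltas": [1,0,0,0.0005,0,0,0]}}

```text
clock: 8.82
tcp_pos: [0.5391, 0.3966, 0.0907]
orientation: [-0.004, -0.087, 0.996, -0.001]
wrist_force: [-0.9, -0.6, 2.0]
finger_gap: -0.0003
```

Request:
{"method": "move_arm", "body": {"deltas": [1,0,0,0.0005,0,0,0]}}

```text
clock: 8.95
tcp_pos: [0.5391, 0.3966, 0.0906]
orientation: [-0.004, -0.087, 0.996, -0.001]
wrist_force: [-1.6, -1.3, 5.7]
finger_gap: 0.0
```

Request:
{"method": "move_arm", "body": {"deltas": [1,0,0,0.0005,0,0,0]}}

```text
clock: 9.07
tcp_pos: [0.5391, 0.3966, 0.0906]
orientation: [-0.004, -0.087, 0.996, -0.001]
wrist_force: [-3.2, -1.3, 8.4]
finger_gap: -0.0001
```

Request:
{"method": "move_arm", "body": {"deltas": [1,0,0,0.0001,0,0,0]}}

```text
clock: 9.2
tcp_pos: [0.5391, 0.3966, 0.0906]
orientation: [-0.004, -0.087, 0.996, -0.001]
wrist_force: [-2.7, -0.8, 7.7]
finger_gap: 0.0001
```

Request:
{"method": "move_arm", "body": {"deltas": [1,0,0,0.0003,0,0,0,1,0.001,0,0,0,0,0,1,0.002,0,0,0,0,0,1,0.002,0,0,0,0,0]}}

```text
clock: 9.7
tcp_pos: [0.5359, 0.3964, 0.0906]
orientation: [-0.002, -0.087, 0.996, 0.0]
wrist_force: [3.0, 0.6, 5.8]
finger_gap: -0.0002
```

Request:
{"method": "move_arm", "body": {"deltas": [1,0.002,0,0.0003,0,0,0,1,0.002,0,0.0003,0,0,0,1,0.002,0,0,0,0,0]}}

```text
clock: 10.07
tcp_pos: [0.5305, 0.3956, 0.0906]
orientation: [-0.002, -0.087, 0.996, 0.0]
wrist_force: [2.9, 0.6, 6.9]
finger_gap: 0.0001
```

Request:
{"method": "move_arm", "body": {"deltas": [1,0.001,0,0.0003,0,0,0,1,0.002,0,0.0002,0,0,0,1,0.002,0,0,0,0,0]}}

```text
clock: 10.45
tcp_pos: [0.526, 0.395, 0.0906]
orientation: [-0.001, -0.087, 0.996, 0.001]
wrist_force: [3.2, 0.7, 8.4]
finger_gap: -0.0
```

```bash
cat > ov.py <<'E'
from fit import *
import sys
s=env.get_state();print(s['tcp_pos'].round(4),s['wrist_force'].round(1),s['clock'])
p=cam('side',sys.argv[1]+'.png');im=cv2.imread('pics/'+sys.argv[1]+'.png')
cv2.imwrite('pics/'+sys.argv[1]+'c.png',cv2.resize(im[200:400,180:446],None,fx=3,fy=3,interpolation=2))
c=np.array([.5357,.3967]);y=np.radians(10.4);e=np.array([[np.cos(y),np.sin(y)],[-np.sin(y),np.cos(y)]])
for d in imaging.cut_out(p,'plate')[:3]:
    m=d['mask'];v,u=np.nonzero(m&(p['z_map']>0));W=world(p,np.c_[u,v]);
    W=W[abs(W[:,2]-.0785)<.004]
    if len(W)<300: continue
    L=(W[:,:2]-c)@e.T
    L=L[abs(L[:,1])<.03]
    print(round(d['confidence'],2),np.round(d['centre']),len(W),'stand-x range',np.percentile(L[:,0],[0,.5,1,99,99.5,100]).round(4))
E
python3 ov.py s3
```

```text
[0.526  0.395  0.0906] [3.2 0.7 8.4] 10.45
0.95 [297. 305.] 2217 stand-x range [-0.0954 -0.095  -0.0943  0.0626  0.0633  0.0649]
```

View pics/s3c.png

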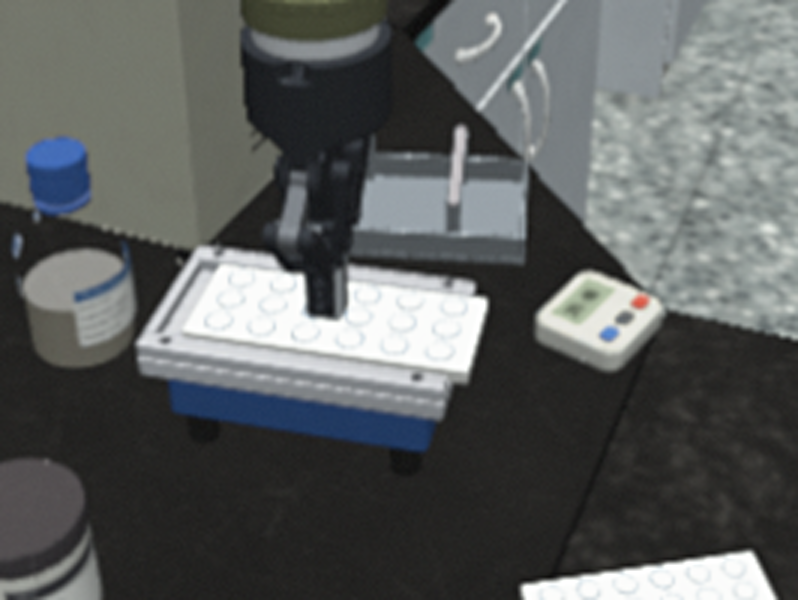

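The plate follows the finger: its front end now stands about 10 mm out (crop pixel 480,340). I'll continue.

Request:
{"method": "move_arm", "body": {"deltas": [1,0.0025,0,0.0001,0,0,0,1,0.0025,0,0,0,0,0,1,0.0025,0,0.0001,0,0,0,1,0.0025,0,0,0,0,0]}}

```text
clock: 11.05
tcp_pos: [0.5163, 0.3933, 0.0906]
orientation: [-0.001, -0.087, 0.996, 0.001]
wrist_force: [3.7, -0.6, 8.7]
finger_gap: -0.0003
```

Request:
{"method": "move_arm", "body": {"deltas": [1,0.0025,0,0.0001,0,0,0,1,0.0025,0,0,0,0,0,1,0.0025,0,0.0001,0,0,0,1,0.0025,0,0,0,0,0]}}

```text
clock: 11.55
tcp_pos: [0.5066, 0.3917, 0.0906]
orientation: [-0.001, -0.087, 0.996, 0.001]
wrist_force: [3.5, 1.4, 9.1]
finger_gap: 0.0
```

Request:
{"method": "move_arm", "body": {"deltas": [1,0.0025,0,0,0,0,0,1,0.0025,0,0,0,0,0,1,0.0025,0,0,0,0,0,1,0.0025,0,0,0,0,0,1,0.0025,0,0,0,0,0]}}

```text
clock: 12.18
tcp_pos: [0.4942, 0.3895, 0.0906]
orientation: [-0.001, -0.087, 0.996, 0.001]
wrist_force: [2.5, 0.5, 8.7]
finger_gap: -0.0001
```

```bash
python3 ov.py s4
```

```text
[0.4942 0.3895 0.0906] [2.5 0.5 8.7] 12.175
0.79 [316. 310.] 2240 stand-x range [-0.1278 -0.1272 -0.1268  0.0304  0.0312  0.0324]
```

View pics/s4c.png

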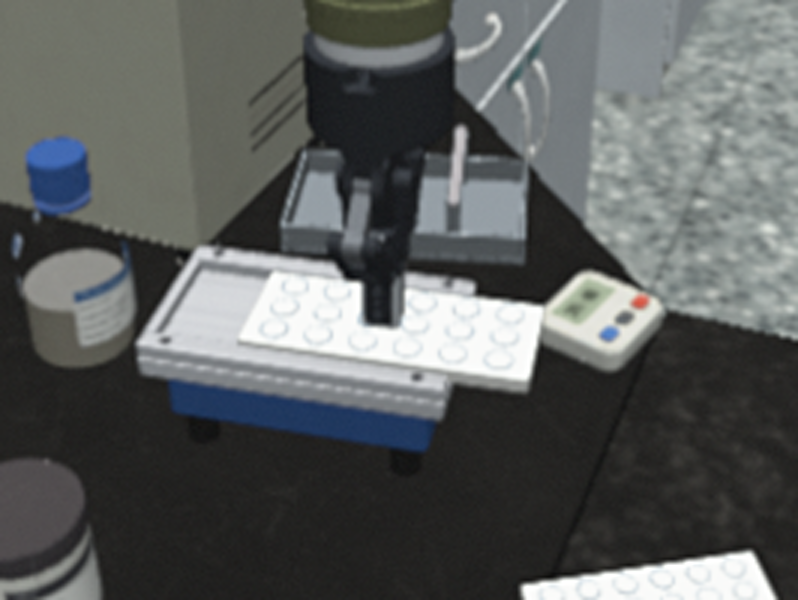

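Request:
{"method": "move_arm", "body": {"deltas": [1,0.0025,0,0,0,0,0,1,0.0025,0,0,0,0,0,1,0.002,0,0,0,0,0,1,0,0,0,0,0,0,1,0,0,-0.001,0,0,0,1,0,0,-0.005,0,0,0,1,0,0,-0.03,0,0,0,1,0,0,-0.04,0,0,0]}}

```text
clock: 13.28
tcp_pos: [0.4833, 0.3862, 0.1629]
orientation: [-0.007, -0.087, 0.996, -0.002]
wrist_force: [0.7, 0.8, 0.2]
finger_gap: 0.0002
```

```bash
python3 ov.py s5
python3 - <<'E'
from fit import *
p=cam('top','t5.png')
for d in imaging.cut_out(p,'plate')[:3]:
    m=d['mask'];v,u=np.nonzero(m&(p['z_map']>0));W=world(p,np.c_[u,v]);z=W[:,2]
    k=max(cv2.findContours(m.astype(np.uint8),0,2)[0],key=len).reshape(-1,2)
    print(d['confidence'],np.median(z),rect(W[abs(z-np.median(z))<.006]),rect(onplane(p,k,.0795)))
E
```

```text
[0.4833 0.3862 0.1629] [0.7 0.8 0.2] 13.275
0.64 [316. 308.] 2414 stand-x range [-0.1361 -0.1353 -0.1344  0.0204  0.0214  0.0228]
0.55 [268. 324.] 1206 stand-x range [-0.004  -0.0008  0.0025  0.0848  0.0853  0.0858]
0.86 0.08021588259367302 (array([500.5, 370.5]), array([128.8,  34.4]), np.float32(16.54)) (array([466.7, 361.8]), array([59.5, 29.5]), np.float32(19.8))
```

View pics/s5c.png

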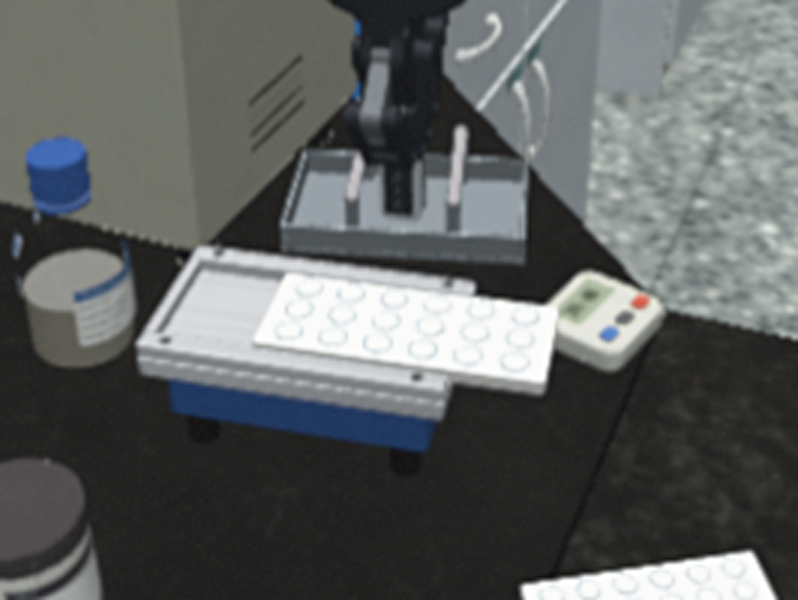

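View pics/t5.png

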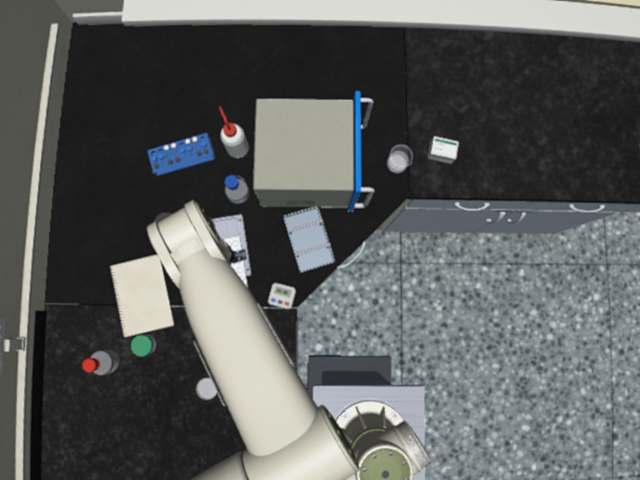

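Run:
```python
from fit import *
p=cam('side');im=p['img'].astype(int)
ys,xs=np.mgrid[280:350,240:380]
W=world(p,np.c_[xs.ravel(),ys.ravel()])
v=im[280:350,240:380].min(2).ravel()
for th in (205,220,235):
    m=(v>th)&(abs(W[:,2]-.0785)<.0025)
    M=m.reshape(70,140).astype(np.uint8);M=cv2.morphologyEx(M,cv2.MORPH_OPEN,np.ones((3,3)))
    n,l,st,_=cv2.connectedComponentsWithStats(M);i=1+st[1:,4].argmax()
    k=(l==i).ravel();uv=np.c_[xs.ravel(),ys.ravel()][k]
    print(th,k.sum(),rect(W[k]),rect(onplane(p,uv,.0795)),np.median(W[k,2]))
    cv2.imwrite('pics/m%d.png'%th,cv2.resize((l==i).astype(np.uint8)*255,None,fx=4,fy=4))
```

```text
205 2307 (array([480.6, 386.3]), array([159.4,  66. ]), np.float32(9.95)) (array([479.4, 389.1]), array([158.8,  65.5]), np.float32(10.32)) 0.078254286397486
220 2225 (array([480.5, 386.6]), array([159.3,  65.4]), np.float32(10.26)) (array([479.4, 389.1]), array([158.4,  64.6]), np.float32(10.67)) 0.07825926154721269
235 1026 (array([449.6, 381.9]), array([98.1, 63.6]), np.float32(12.63)) (array([449.3, 383.8]), array([97.9, 62.5]), np.float32(12.03)) 0.07828018128733309
```

View pics/m220.png

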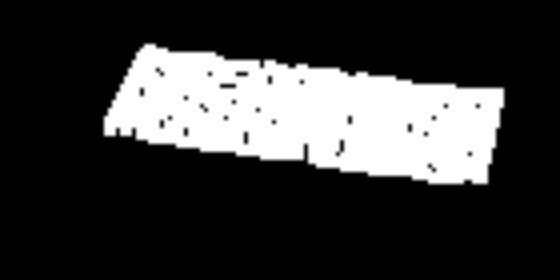

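The mask gives a 159 x 65 mm plate at (0.480, 0.387), yaw about 10.4°, with about 52 mm overhanging. Next I move to grip the end.

```bash
python3 -c "
from tgt import *
delta([0.4202,0.3758,0.150],190.4)"
```

```text
now [0.4843 0.3867 0.1633] t 13.53 F [-0.69 -0.22 -0.01] gap 0.0001 j [0.54 0.44 0.04 1.18 0.   0.37]
rot [-0.06 -0.59 -0.37] shift now-frame [0.0649 0.0004 0.014 ] shift after-rot frame [0.0651 0.0008 0.0133]
```

Request:
{"method": "move_arm", "body": {"deltas": [-1,0.0325,0.0004,0.0,0,-0.6,-0.4,-1,0.0325,0.0004,0.013,0,0,0,-1,0,0,0,0,0,0,-1,0,0,0,0,0,0]}}

```text
clock: 14.02
tcp_pos: [0.4208, 0.3762, 0.1505]
orientation: [0.0, -0.091, 0.996, -0.0]
wrist_force: [0.1, 0.7, 0.4]
finger_gap: 0.0724
```

```bash
python3 -c "
from tgt import *
delta([0.4202,0.3758,0.066],190.4)"
```

```text
now [0.4208 0.3762 0.1505] t 14.03 F [0.05 0.66 0.37] gap 0.0724 j [ 0.59  0.34 -0.15  1.08 -0.    0.41]
rot [-0.06  0.04  0.04] shift now-frame [ 0.0007 -0.0002  0.0845] shift after-rot frame [ 0.0006 -0.0002  0.0845]
```

Request:
{"method": "move_arm", "body": {"deltas": [-1,0,0,0,0,0,0,-1,0,0,0.03,0,0,0,-1,0,0,0.02,0,0,0,-1,0,0,0.01,0,0,0,-1,0,0,0,0,0,0]}}

```text
clock: 14.65
tcp_pos: [0.4212, 0.3761, 0.0908]
orientation: [0.0, -0.091, 0.996, -0.0]
wrist_force: [0.3, 0.7, 0.4]
finger_gap: 0.0853
```

```bash
python3 ov.py s6; python3 -c "
from tgt import *
delta([0.4202,0.3758,0.066],190.4)"
```

```text
[0.4212 0.3761 0.0908] [0.3 0.7 0.4] 14.65
0.9 [309. 308.] 2021 stand-x range [-0.1362 -0.1357 -0.1351  0.0222  0.0229  0.0237]
now [0.4217 0.3766 0.092 ] t 14.75 F [ 0.03 -0.96 -0.29] gap 0.0854 j [ 0.59  0.38 -0.24  0.95 -0.    0.41]
rot [-0.    0.16  0.02] shift now-frame [ 0.0017 -0.0005  0.026 ] shift after-rot frame [ 0.0017 -0.0005  0.026 ]
```

View pics/s6c.png

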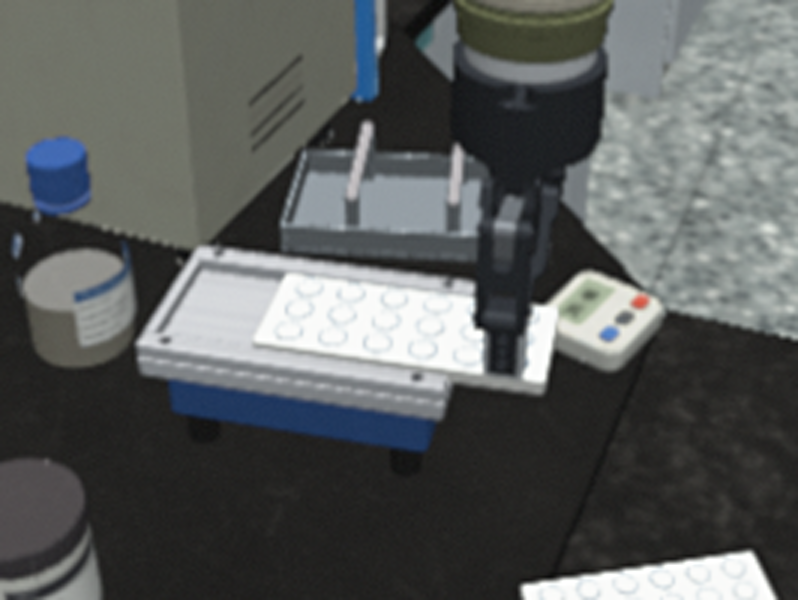

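Request:
{"method": "move_arm", "body": {"deltas": [-1,0.0015,0,0.015,0,0,0,-1,0,0,0.01,0,0,0,-1,0,0,0,0,0,0]}}

```text
clock: 15.12
tcp_pos: [0.4187, 0.3754, 0.065]
orientation: [-0.0, -0.091, 0.996, -0.001]
wrist_force: [-0.5, -0.5, 0.8]
finger_gap: 0.0852
```

Request:
{"method": "move_arm", "body": {"deltas": [0,0,0,0,0,0,0,0,0,0,0,0,0,0,0,0,0,0,0,0,0,0,0,0,0,0,0,0], "squeeze": 40}}

```text
clock: 15.62
tcp_pos: [0.4199, 0.3762, 0.0668]
orientation: [0.001, -0.091, 0.996, 0.0]
wrist_force: [-1.2, -0.5, 3.8]
finger_gap: 0.0626
```

Request:
{"method": "move_arm", "body": {"deltas": [1,0,0,0,0,0,0,1,0,0,0,0,0,0], "squeeze": 90}}

```text
clock: 15.88
tcp_pos: [0.4199, 0.3762, 0.067]
orientation: [0.001, -0.091, 0.996, 0.0]
wrist_force: [-1.8, -1.7, 4.3]
finger_gap: 0.0621
```

```bash
python3 ov.py s7; python3 -c "
from tgt import *
delta([0.4202,0.3758,0.066],190.4)"
```

```text
[0.4199 0.3762 0.067 ] [-1.8 -1.7  4.3] 15.875
0.71 [306. 308.] 1936 stand-x range [-0.1359 -0.1354 -0.1348  0.0226  0.0233  0.0245]
now [0.4199 0.3762 0.0671] t 15.97 F [-2.03 -0.88  5.5 ] gap 0.0621 j [ 0.59  0.4  -0.28  0.89 -0.    0.41]
rot [-0.01  0.16  0.03] shift now-frame [-0.0002 -0.0004  0.0011] shift after-rot frame [-0.0002 -0.0004  0.0011]
```

View pics/s7c.png

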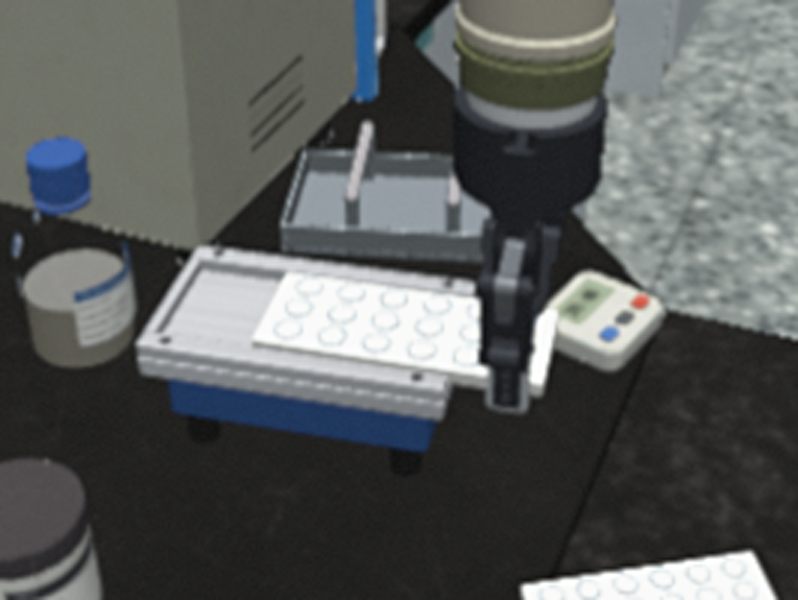

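The plate end is pinched from both sides (crop pixel 505,385). Lifting slowly.

Request:
{"method": "move_arm", "body": {"deltas": [1,0,0,-0.001,0,0,0,1,0,0,-0.002,0,0,0,1,0,0,-0.004,0,0,0,1,0,0,-0.006,0,0,0,1,0,0,-0.008,0,0,0,1,0,0,0,0,0,0]}}

```text
clock: 16.73
tcp_pos: [0.4202, 0.3765, 0.0884]
orientation: [0.002, -0.091, 0.996, 0.0]
wrist_force: [1.0, -0.1, -2.6]
finger_gap: 0.0622
```

```bash
python3 ov.py s8
cat > tilt.py <<'E'
from fit import *
p=cam('side')
for d in imaging.cut_out(p,'plate')[:3]:
    m=cv2.erode(d['mask'].astype(np.uint8),np.ones((3,3)))>0
    v,u=np.nonzero(m&(p['z_map']>0));W=world(p,np.c_[u,v])
    W=W[W[:,2]>.05]
    if len(W)<300: continue
    A=np.c_[W[:,:2],np.ones(len(W))];k=np.ones(len(W),bool)
    for _ in range(8):
        c=np.linalg.lstsq(A[k],W[k,2],rcond=None)[0];r=W[:,2]-A@c;k=abs(r)<max(.0015,1.5*np.median(abs(r[k])))
    n=np.r_[-c[:2],1];n/=np.linalg.norm(n)
    print(d['confidence'],np.round(d['centre']),len(W),k.sum(),'normal',n.round(3),'tilt',np.arccos(n[2]).round(3),'rect',rect(W[k]),'z mid',np.median(W[k,2]).round(4))
E
python3 tilt.py
```

```text
[0.4202 0.3765 0.0884] [ 1.  -0.1 -2.6] 16.725
0.88 [307. 300.] 1847 1477 normal [ 0.014 -0.019  1.   ] tilt 0.024 rect (array([479.5, 388.5]), array([156. ,  62.8]), np.float32(9.95)) z mid 0.0975
```

View pics/s8c.png

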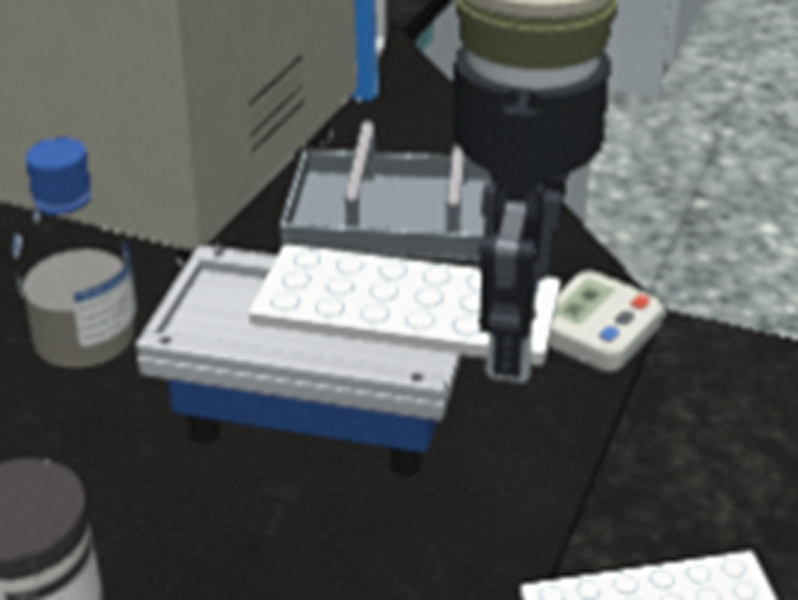

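Request:
{"method": "move_arm", "body": {"deltas": [1,0,0,-0.012,0,0,0,1,0,0,-0.015,0,0,0,1,0,0,-0.005,0,0,0,1,0,0,0,0,0,0,1,0,0,0,0,0,0]}}

```text
clock: 17.55
tcp_pos: [0.4193, 0.3759, 0.1191]
orientation: [0.001, -0.091, 0.996, -0.0]
wrist_force: [-0.1, -0.2, -2.6]
finger_gap: 0.0621
```

```bash
python3 tilt.py
python3 - <<'E'
from fit import *
P=[]
for n in ['top','side']:
    p=cam(n,n+'9.png')
    ys,xs=np.mgrid[0:480,0:640];k=(p['z_map']>0).ravel()
    W=world(p,np.c_[xs.ravel(),ys.ravel()][k])
    c=np.array([.5685,.177]);y=np.radians(18);e=np.array([[np.cos(y),np.sin(y)],[-np.sin(y),np.cos(y)]])
    L=(W[:,:2]-c)@e.T
    m=(abs(L[:,0])<.1)&(abs(L[:,1])<.06)
    q=m&(W[:,2]>.04)&(W[:,2]<.058)
    for s in (-1,1):
        r=q&(abs(L[:,0]-s*.035)<.015)&(abs(L[:,1])<.04)
        if r.sum()>10:
            f=np.polyfit(L[r,1],L[r,0],1);print(n,'rod',s,r.sum(),'x',np.median(L[r,0]).round(4),'slope',f.round(4),'z',np.percentile(W[r,2],[50,90]).round(4), 'y',L[q&(abs(L[:,0]-s*.035)<.02),1].min().round(3),L[q&(abs(L[:,0]-s*.035)<.02),1].max().round(3))
    lo=m&(W[:,2]<.03)&(W[:,2]>.012)
    print(n,'tray',rect(W[m&(W[:,2]<.03)&(W[:,2]>-.01)&(W[:,2]>.015)]))
    for zl,zh in [(.03,.08),(.08,.13),(.13,.2)]:
        b=(W[:,0]>.63)&(W[:,0]<.72)&(W[:,1]>.1)&(W[:,1]<.3)&(W[:,2]>zl)&(W[:,2]<zh)
        if b.sum()>20: print(n,'box',zl,b.sum(),np.polyfit(W[b,1],W[b,0],1).round(3),np.percentile(W[b,0],[2,50,98]).round(3),np.percentile(W[b,1],[2,98]).round(3))
E
```

```text
0.73 [307. 283.] 1783 1536 normal [ 0.011 -0.     1.   ] tilt 0.011 rect (array([478.8, 389.1]), array([155.8,  61.5]), np.float32(10.06)) z mid 0.128
top rod -1 80 x -0.0346 slope [ 0.0023 -0.0345] z [0.0485 0.0529] y -0.05 0.05
top rod 1 79 x 0.0348 slope [0.0069 0.0352] z [0.0493 0.0538] y -0.052 0.049
top tray (array([569.6, 176.8]), array([171.1, 104.1]), np.float32(17.58))
top box 0.03 234 [0.002 0.66 ] [0.659 0.66  0.662] [0.104 0.296]
top box 0.08 287 [0.001 0.66 ] [0.659 0.66  0.662] [0.105 0.296]
top box 0.13 462 [0.001 0.66 ] [0.659 0.66  0.662] [0.104 0.296]
side rod -1 73 x -0.035 slope [ 0.0135 -0.0349] z [0.0461 0.0474] y -0.046 0.053
side rod 1 77 x 0.0346 slope [0.0007 0.0348] z [0.0464 0.0474] y -0.048 0.053
side tray (array([593.4, 172.6]), array([138.8, 102.1]), np.float32(9.81))
side box 0.03 901 [0.002 0.659] [0.658 0.66  0.661] [0.105 0.297]
side box 0.08 1010 [0.002 0.659] [0.658 0.66  0.661] [0.106 0.297]
side box 0.13 1549 [0.001 0.66 ] [0.658 0.66  0.661] [0.106 0.297]
```

View pics/side9.png

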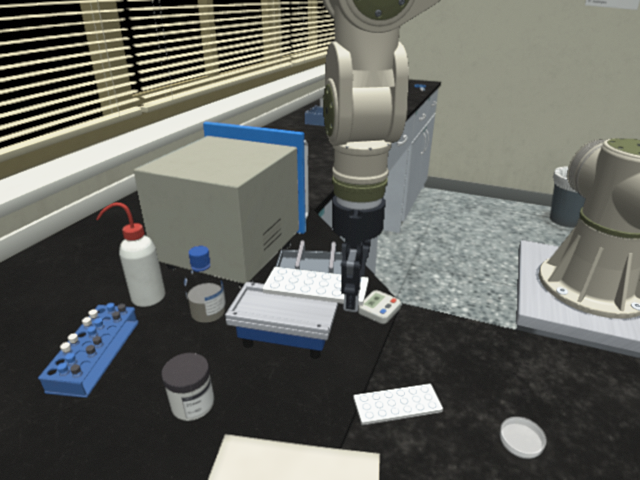

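Request:
{"method": "move_arm", "body": {"deltas": [1,0,0,0,0,0,-2.5,1,0,0,0,0,0,-2.5,1,0,0,0,0,0,-2.4,1,-0.0014,-0.01,0,0,0,0,1,-0.0016,-0.025,0,0,0,0,1,-0.0016,-0.03,0,0,0,0,1,-0.0016,-0.03,0,0,0,0,1,-0.0016,-0.03,0,0,0,0,1,-0.0016,-0.03,0,0,0,0,1,-0.0016,-0.02,0,0,0,0]}}

```text
clock: 19.0
tcp_pos: [0.484, 0.2109, 0.1194]
orientation: [0.001, -0.154, 0.988, -0.001]
wrist_force: [0.4, 0.9, -2.6]
finger_gap: 0.062
```

```bash
python3 -c "
from tgt import *
delta([0.5047,0.1565,0.075],197.8)"; python3 tilt.py
```

```text
now [0.484  0.2109 0.1194] t 19.0 F [ 0.44  0.89 -2.63] gap 0.062 j [ 0.26  0.29 -0.29  0.98 -0.   -0.05]
rot [-0.07  0.09 -0.11] shift now-frame [-0.0031 -0.058   0.0445] shift after-rot frame [-0.0031 -0.0581  0.0444]
```

Request:
{"method": "move_arm", "body": {"deltas": [1,-0.0008,-0.018,0,0,0,0,1,-0.0008,-0.02,0,0,0,0,1,-0.0008,-0.015,0,0,0,0,1,-0.0006,-0.005,0.005,0,0,0,1,0,0,0.01,0,0,0,1,0,0,0.01,0,0,0,1,0,0,0,0,0,0]}}

```text
clock: 19.98
tcp_pos: [0.5028, 0.1588, 0.093]
orientation: [-0.001, -0.155, 0.988, -0.0]
wrist_force: [-0.0, 0.0, -3.0]
finger_gap: 0.0618
```

```bash
python3 -c "
from tgt import *
delta([0.5047,0.1565,0.055],197.8)"; sed -i "s/cam('side')/cam('side','tl.png')/" tilt.py; python3 tilt.py
python3 - <<'E'
import cv2
t=cv2.imread('pics/tl.png');cv2.imwrite('pics/s10c.png',cv2.resize(t[200:350,200:400],None,fx=4,fy=4,interpolation=2))
E
```

```text
now [0.5028 0.1588 0.093 ] t 19.98 F [-0.01  0.04 -3.  ] gap 0.0618 j [ 0.15  0.32 -0.33  0.92 -0.   -0.16]
rot [-0.01 -0.07  0.07] shift now-frame [-0.0011 -0.0027  0.038 ] shift after-rot frame [-0.0011 -0.0027  0.038 ]
0.78 [312. 230.] 934 762 normal [0.012 0.002 1.   ] tilt 0.013 rect (array([574.2, 185.2]), array([124.1,  63.2]), np.float32(16.69)) z mid 0.1015
```

View pics/s10c.png

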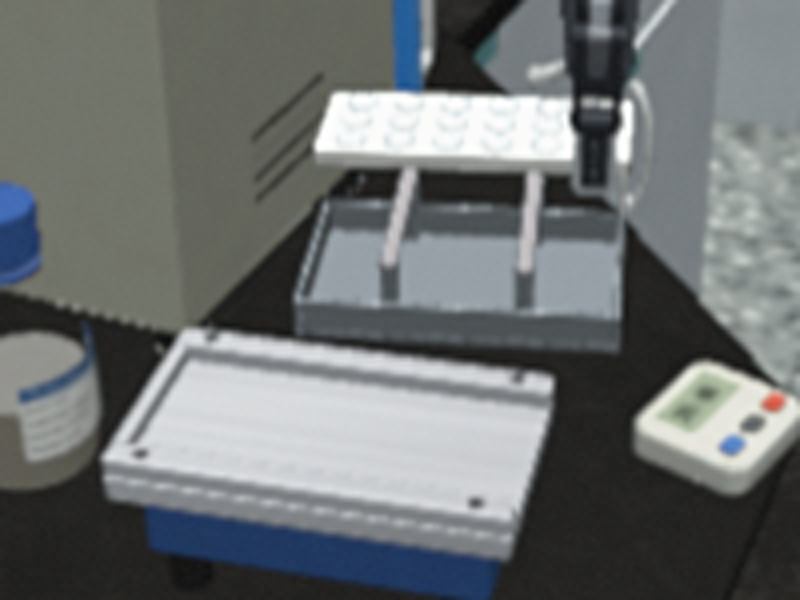

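Request:
{"method": "move_arm", "body": {"deltas": [1,-0.001,-0.0025,0.01,0,0,0,1,0,0,0.012,0,0,0,1,0,0,0.01,0,0,0,1,0,0,0.004,0,0,0,1,0,0,0.001,0,0,0,1,0,0,0,0,0,0]}}

```text
clock: 20.82
tcp_pos: [0.5062, 0.1565, 0.0577]
orientation: [0.001, -0.155, 0.988, -0.0]
wrist_force: [-0.0, 0.7, -2.6]
finger_gap: 0.0618
```

Request:
{"method": "move_arm", "body": {"deltas": [1,0,0,0.001,0,0,0,1,0,0,0.001,0,0,0,1,0,0,0.001,0,0,0]}}

```text
clock: 21.2
tcp_pos: [0.5061, 0.1564, 0.0546]
orientation: [0.001, -0.155, 0.988, -0.0]
wrist_force: [0.0, -0.5, -1.6]
finger_gap: 0.0618
```

Request:
{"method": "move_arm", "body": {"deltas": [1,0,0,0.001,0,0,0,1,0,0,0.001,0,0,0]}}

```text
clock: 21.45
tcp_pos: [0.506, 0.1564, 0.0524]
orientation: [0.001, -0.155, 0.988, -0.0]
wrist_force: [-0.3, 0.1, -2.6]
finger_gap: 0.0617
```

Request:
{"method": "move_arm", "body": {"deltas": [1,0,0,0.001,0,0,0,1,0,0,0.0007,0,0,0]}}

```text
clock: 21.7
tcp_pos: [0.506, 0.1564, 0.0507]
orientation: [0.001, -0.155, 0.988, -0.0]
wrist_force: [0.4, -0.2, -2.3]
finger_gap: 0.0622
```

Request:
{"method": "move_arm", "body": {"deltas": [1,0,0,0.0007,0,0,0]}}

```text
clock: 21.82
tcp_pos: [0.506, 0.1564, 0.0501]
orientation: [0.001, -0.155, 0.988, -0.0]
wrist_force: [-0.3, -0.9, -3.0]
finger_gap: 0.0618
```

Request:
{"method": "move_arm", "body": {"deltas": [1,0,0,0.0007,0,0,0]}}

```text
clock: 21.95
tcp_pos: [0.506, 0.1564, 0.0494]
orientation: [0.001, -0.155, 0.988, -0.0]
wrist_force: [-0.1, 0.3, -2.6]
finger_gap: 0.062
```

Request:
{"method": "move_arm", "body": {"deltas": [1,0,0,0.0005,0,0,0,1,0,0,0.0005,0,0,0]}}

```text
clock: 22.2
tcp_pos: [0.5061, 0.1564, 0.0484]
orientation: [0.001, -0.155, 0.988, -0.0]
wrist_force: [-0.9, -1.2, -2.6]
finger_gap: 0.0618
```

Request:
{"method": "move_arm", "body": {"deltas": [1,0,0,0.0005,0,0,0]}}

```text
clock: 22.32
tcp_pos: [0.5061, 0.1564, 0.048]
orientation: [0.001, -0.155, 0.988, -0.0]
wrist_force: [-0.1, 0.0, -2.6]
finger_gap: 0.0618
```

Request:
{"method": "move_arm", "body": {"deltas": [1,0,0,0.0005,0,0,0]}}

```text
clock: 22.45
tcp_pos: [0.5062, 0.1564, 0.0477]
orientation: [0.001, -0.155, 0.988, -0.0]
wrist_force: [-1.6, -0.5, 2.8]
finger_gap: 0.0618
```

Request:
{"method": "move_arm", "body": {"deltas": [1,0,0,0.0003,0,0,0]}}

```text
clock: 22.58
tcp_pos: [0.5062, 0.1564, 0.0476]
orientation: [0.001, -0.155, 0.988, -0.0]
wrist_force: [-3.0, -1.0, 3.7]
finger_gap: 0.0621
```

Request:
{"method": "move_arm", "body": {"deltas": [1,0,0,0.0003,0,0,0,1,0,0,0,0,0,0], "squeeze": 20}}

```text
clock: 22.82
tcp_pos: [0.5061, 0.1564, 0.0475]
orientation: [0.001, -0.155, 0.988, -0.0]
wrist_force: [-3.4, 0.1, 6.2]
finger_gap: 0.0615
```

```bash
python3 tilt.py;python3 - <<'E'
import cv2
t=cv2.imread('pics/tl.png');cv2.imwrite('pics/s11c.png',cv2.resize(t[200:350,200:400],None,fx=4,fy=4,interpolation=2))
E
```

```text
0.88 [310. 249.] 941 758 normal [-0.007 -0.001  1.   ] tilt 0.007 rect (array([563.8, 179.2]), array([156.1,  61.9]), np.float32(16.18)) z mid 0.0574
```

View pics/s11c.png

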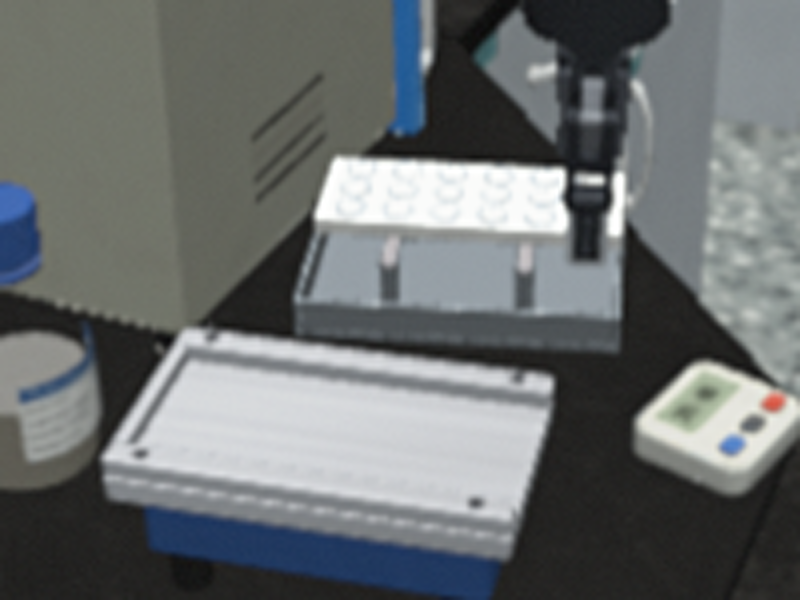

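The plate lies across both rods, level, at about 6 to 9 N. Releasing it.

Request:
{"method": "move_arm", "body": {"deltas": [-0.65,0,0,0,0,0,0,-0.8,0,0,0,0,0,0,-0.8,0,0,0,0,0,0]}}

```text
clock: 23.3
tcp_pos: [0.5062, 0.1564, 0.0468]
orientation: [0.001, -0.155, 0.988, -0.0]
wrist_force: [0.0, -0.4, -0.0]
finger_gap: 0.0768
```

```bash
python3 -c "
from tgt import *
delta([0.5047,0.1565,0.055],197.8)"; python3 tilt.py;python3 - <<'E'
import cv2
t=cv2.imread('pics/tl.png');cv2.imwrite('pics/s12c.png',cv2.resize(t[200:350,200:400],None,fx=4,fy=4,interpolation=2))
E
```

```text
now [0.5062 0.1564 0.0468] t 23.3 F [ 0.01 -0.37 -0.05] gap 0.0768 j [ 0.15  0.37 -0.39  0.81 -0.   -0.16]
rot [-0.04  0.11  0.03] shift now-frame [ 0.0014  0.0005 -0.0083] shift after-rot frame [ 0.0014  0.0005 -0.0082]
0.68 [310. 249.] 895 728 normal [-0.001  0.003  1.   ] tilt 0.003 rect (array([562.2, 178.5]), array([151.9,  60.3]), np.float32(17.26)) z mid 0.0573
```

View pics/s12c.png

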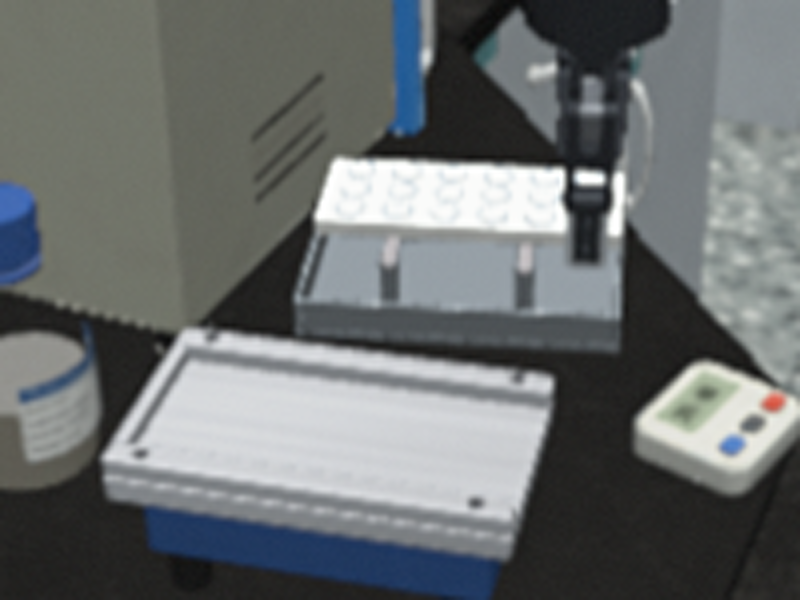

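Request:
{"method": "move_arm", "body": {"deltas": [-0.8,0,0,-0.003,0,0,0,-0.8,0,0,-0.008,0,0,0,-0.8,0,0,-0.015,0,0,0,-0.8,0,0,-0.03,0,0,0,-0.8,0,0,-0.05,0,0,0,-0.8,0,0,-0.05,0,0,0,-0.8,0.03,0.04,0,0,0,0,-0.8,0,0.05,0,0,0,0,-0.8,0,0.05,0,0,0,0,-0.8,0,0.05,0,0,0,0]}}

```text
clock: 24.65
tcp_pos: [0.4187, 0.3296, 0.2043]
orientation: [0.002, -0.155, 0.988, 0.0]
wrist_force: [1.0, -1.2, -0.3]
finger_gap: 0.0769
```

```bash
python3 -c "
from tgt import *
delta([0.5047,0.1565,0.055],197.8)"; python3 tilt.py;python3 - <<'E'
from fit import *
t=cv2.imread('pics/tl.png');cv2.imwrite('pics/s13c.png',cv2.resize(t[200:350,200:400],None,fx=4,fy=4,interpolation=2))
p=cam('top','t13.png')
for n in ['plate','timer','tray','beaker','bottle']:
  for d in imaging.cut_out(p,n)[:2]:
    m=d['mask'];v,u=np.nonzero(m&(p['z_map']>0));W=world(p,np.c_[u,v]);z=W[:,2];zt=np.median(z)
    print(n,round(d['confidence'],2),np.round(d['centre']),zt.round(4),rect(W[abs(z-zt)<.008]))
E
```

```text
now [0.4187 0.3296 0.2043] t 24.65 F [ 1.02 -1.2  -0.29] gap 0.0769 j [ 0.52  0.24 -0.14  1.18 -0.    0.21]
rot [-0.02  0.22  0.01] shift now-frame [-0.0284 -0.191   0.1495] shift after-rot frame [-0.029  -0.1911  0.1493]
0.79 [316. 250.] 1209 962 normal [-0.001  0.002  1.   ] tilt 0.003 rect (array([562.7, 178.5]), array([155. ,  62.3]), np.float32(17.0)) z mid 0.0573
plate 0.79 [307. 238.] 0.0602 (array([565.5, 174.9]), array([160.4,  64.1]), np.float32(17.2))
timer 0.91 [279. 293.] 0.0184 (array([407.5, 252.7]), array([65.1, 61.3]), np.float32(74.73))
beaker 0.74 [402. 158.] 0.0423 (array([802.2, -84.5]), array([61.5, 60.4]), np.float32(1.05))
bottle 0.78 [235. 188.] 0.0484 (array([702.3, 381.8]), array([56.7, 60.8]), np.float32(-54.16))
```

View pics/s13c.png

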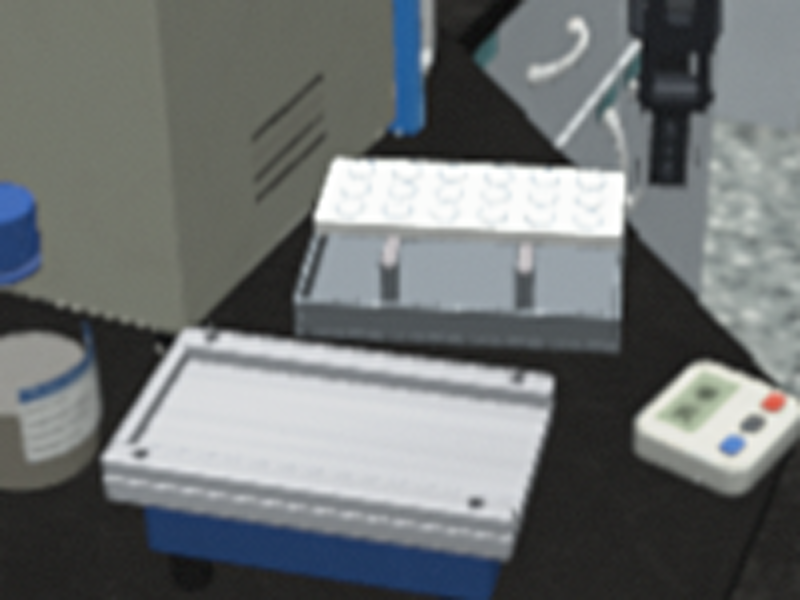

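View pics/t13.png

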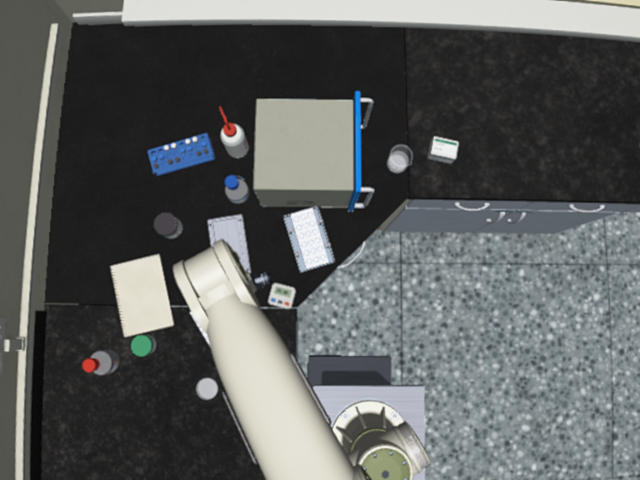

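The plate lies level on both rods at side-crop pixel (470,195) and top pixel (307,238), about 4 mm off the tray's middle along its length, and the arm is clear.

Request:
{"method": "move_arm", "body": {"deltas": [-0.8,0,0,0,0,0,0,-0.8,0,0,0,0,0,0]}}

```text
clock: 25.3
tcp_pos: [0.4194, 0.3275, 0.2027]
orientation: [0.001, -0.154, 0.988, -0.0]
wrist_force: [0.2, -0.2, 0.6]
finger_gap: 0.077
```

```bash
python3 -c "
from h import *
print(order.hand_in())"
```

```text
the job is handed in; nothing more can be done
None
```

The plate is on the staining tray's two rods, released, and the job is handed in at about 25 s. No verdict was reported.

**What I did:** I dragged the plate out with a shut fingertip at about 6–9 N until roughly 52 mm overhung. Then I pinched that end at 90 N, lifted it level and carried it to the tray. It touched the rods in steps of 0.5 mm or less, with at most about 9 N of measured contact force, and then I opened the fingers.

**Last checks, from both cameras:**

| | Measured | Limit |
|---|---|---|
| Offset along the tray | about -4 to -6 mm | ±20 mm |
| Offset across the tray | about 1–3 mm | ±15 mm |
| Angle to the tray | about 0.6–1° | 8.6° (0.15 rad) |
| Tilt | 0.003 rad | 0.05 rad |

I placed the plate a few millimetres towards the robot on purpose, to keep its far end off the box behind the tray. The timer is within 1 mm of its starting reading. The bottle and beaker show in the same places in the top picture, but I took no precise starting position for them to compare. The arm was clear of everything.

**What went wrong or disagreed:**
- The first approach ran the last joint into its range limit. I turned the gripper by half a turn and went on.
- The two cameras differ by about 3 mm on heights and positions, well inside the tolerances.

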